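# Push the cheese through the chill box flap

## Robot

A 6-joint arm with a two-finger parallel gripper is mounted at the origin on the work surface. World frame = base frame: x ahead of the robot, y to its left, z up, the work surface at z = 0. Lengths are in m, angles in rad, forces in N, time in s.
With the tool pointing down it reaches from about 0.275 to 0.75 m from the base axis. Payload 10.2 kg.
Tool frame: the origin (TCP) lies on the centre line of the jaws, within the pads' length; the fingertips stand 17 mm ahead of it and the grasp point (between the pads) lies 2 mm behind it; z points along the fingers, x is the direction in which the jaws open and shut, and the axes are right-handed (so a half turn about z gives the same grasp; the last joint's range is limited). The gripper opens to 88 mm and grips with 3 to 60 N. Pads are 18 mm wide; open, the fingers measure 123 mm over their backs; the gripper's body (75 mm by 187 mm) begins 45 mm behind the grasp point.
Start: joints at [-1.378, 0.313, 1.498, -0, 1.331, -0.223], TCP at [0.212, -0.48, 0.256] pointing down, gripper open.
Joint ranges: [-2.94, 2.94], [-0.97, 2.17], [0.19, 2.56], [-1.23, 4.37], [0.02, 3.11], [-2.88, 2.88]. Speed limits (rad/s): [2.39, 2.39, 3.01, 3.14, 3.14, 3.14].

## Interface

Orientations are given as a unit quaternion [x, y, z, w].
In Python, from cell import r gives the robot as it stands. The module is installed in compiled form; this text tells all that it offers.
- The arm moves only by the shell command python3 -m crank 'ROWS'. ROWS is JSON, a list of rows, each an object of numbers: "rx", "ry", "rz": the turn, a rotation vector about the tool's x, y, z in rad; "tx", "ty", "tz": the shift along the tool's x, y, z in m; "claw": the opening, from 0 (shut) to 1 (fully open). A call has 1 to 20 rows; each row is the pose to reach, as a shift and turn from the pose commanded when the call began, along the tool's axes at that moment; what a row does not reach only later rows make up. A row lasts 1/10 s, in which the tool goes at most 50 mm and 8.59 degrees, less where a joint would pass 70% of its speed; a pose out of reach is approached as far as the arm can. A call with a gripper value outside its range is refused whole. The fingers move at their own pace and stop on an object; the grip force is fixed at half the most. Time passes only in rows, so rows that repeat a pose let the fingers close. It gives the time, the measured TCP pose, the force and the opening at its end, in the units of the state.
- r.read_state(): the state, without advancing time (a new reading comes with each control period).
- r.capture(name): name is "scene" or "side" or "wrist"; returns a dict with "img" (384x512x3 uint8, red, green, blue), "depth" (384x512 float32, m along the optical axis (not along the pixel's ray), 0 where there is no reading), "K" (3x3 intrinsics, pixels), "view" (4x4, takes a point from world to camera coordinates). Camera axes: x right, y down, z forward; pixel columns grow to the right and rows downward; lengths in m; the calibration is good to about 2 mm. A picture is of the moment at which its call begins.
- r.job_done(): hands the job in, once; it reports no verdict.
The state is a dict: "t": time; "joints": joint angles; "joint_vel": joint speeds; "tau": joint torques, N m; "tcp_pos": TCP position; "ee_rot": TCP orientation; "contact_force": force on the tool from outside, world axes, zero at the start; "wrist_torque": the same for the moment, N m; "grip_width": opening from 0.0 (shut) to 1.0 (fully open).
Only numpy, scipy, OpenCV 4.12 (cv2) and the standard library are available. Lean on these libraries where they do the work, as an engineer would, in place of code of your own. Each camera call takes 0.05 s, during which the arm holds its last target.

## Task

Put the small pale cheese away in the chill box: with one finger push the red tab over to open the self-closing flap, and while that finger holds the flap open push the cheese along its lane with the other finger so that it drops through. The flap must be well open before the cheese reaches it; slide the cheese, do not pick it up, and leave the dark cheese, the jar and the orange cheese block where they are. Finish with the cheese inside, the flap closed again and the gripper clear.

Things in the scene. Friction and masses are not known exactly. Their poses are not given: they have to be found in the camera images.
- chill_box: Fixed metal chill box 330 x 270 x 140 mm high, flat deck on top. Origin at table height, below the middle of the flap's hinge line; x points along the lane from the cheese to the flap, y left, z up. Deck: x -200 to 130, y -135 to 135, z 140 mm. Lane along y = 0 between rails 6 mm high (x -190 to 0, y 29 to 35 either side). Under the mouth: a space x -10 to 125 mm, floor z 6; clear far wall.
- flap (a joint): Red flap, rad: 0 closed, to 1.75 open, its plate swinging down into the box. Hinged on the mouth's edge nearest the cheese, along box y at x 0, z 140 mm. Pushing its finger tab towards box +x opens it. A spring shuts it when let go (0.16 N m closed, 0.3 N m open; 5 to 16 N at the tab, most near the hinge) and carries the weight of the cheese.
- tab_tip (a point): Middle of the free upper edge of the flap's red tab: a plate 55 mm long from the hinge line, 4 thick, 56 wide (box y 55 to 111), left of the lane, that turns with the flap. Closed, it leans 20 degrees to box -x, tip at x -19, y 83, z 192 mm. A fingertip 12 mm above the deck lays it down (flap 1.7 rad) when 54 mm past the hinge line, and holds it while any of that fingertip is over the tab.
- mouth (a point): Centre, at deck height, of the mouth: a hole in the deck from box x = 0 to 75 mm, y = -46 to 46, closed by the flap's plate (71 x 86 x 4 mm, flush with the deck). Lies at box x 37.5, y 0, z 140 mm; axes as the box.
- cheese_center (a point): Centre (half-way up) of the small pale yellow rectangular cheese with tan rind on two sides, 54 mm along the lane, 50 mm wide, 36 mm high, about 0.1 kg, lying on the deck in the lane.
- dark_cheese_center (a point): Centre of a dark brown round cheese, 54 mm in diameter, 36 mm high, standing on the deck to the right (box -y) of the lane. Leave alone.
- jar_center (a point): Centre of an amber jar with green lid, 68 mm in diameter, 100 mm high, on the table to the left of the box. Leave alone.
- block_center (a point): Centre of an orange block of cheese, 100 by 74 by 50 mm high, on the table to the right of the box. Leave alone.
There are look-alikes about, which are no part of the job. Of the things that look like the part that bears cheese_center, the middle-sized one is meant.

How it is judged:
On the way, in this order (a step that is already met when the one before it is completed fails the run):
1. a finger holds the flap well open while the cheese is still on the deck (value of joint flap above 0.7 rad and contact force between the fingers and flap above 0.3 N and x of cheese_center in the frame of chill_box below -0.005 m and z of cheese_center in the frame of chill_box above 0.15 m), for 0.1 s.
2. the cheese has dropped through the mouth (z of cheese_center in the frame of chill_box below 0.1 m and x of cheese_center in the frame of chill_box above -0.01 m), for 0.1 s.
At the end, for the whole second after the job is handed in: The pale cheese lies at rest on the floor inside the chill box under the mouth, the flap is closed (below 0.08 rad), and the dark cheese, jar and orange block are within 20 mm of where they started (z of cheese_center in the frame of chill_box between 0 and 0.06 m and x of cheese_center in the frame of chill_box between -0.01 and 0.125 m and y of cheese_center in the frame of chill_box between -0.13 and 0.13 m and value of joint flap below 0.08 rad and linear speed of cheese below 0.05 m/s and distance of each of dark_cheese_center, jar_center, block_center from where it was at the start of the episode below 0.02 m); the robot touches nothing.
It fails at once if the cheese is pushed onto the flap before the flap is open (below 0.35 rad) (contact force between cheese and flap above 0.3 N and value of joint flap below 0.35 rad).
It fails at once if the cheese is lifted (more than 15 mm) (z of cheese_center in the frame of chill_box above 0.175 m).
It fails at once if the dark brown cheese is moved more than 20 mm (distance of dark_cheese_center from where it was at the start of the episode above 0.02 m).
It fails at once if the jar is moved more than 20 mm (distance of jar_center from where it was at the start of the episode above 0.02 m).
It fails at once if the orange cheese block is moved more than 20 mm (distance of block_center from where it was at the start of the episode above 0.02 m).
It also fails if it takes over 30 s, if anything falls off the work surface, if the arm or the gripper's body presses on something with over 40 N, if the wrist force passes 120 N, or if a joint passes its speed limit or range.

## Working session

There is one attempt and no reset: what is moved stays moved. The work goes in short steps, Python scripts to look and compute and a shell command to move; the robot and the scene stay as the last step left them, time stands still between calls to the robot, and variables do not carry over. Pictures are saved under pics/ and viewed, and the job is handed in when it is done.

```bash
mkdir -p pics
python3 - <<'E'
from cell import r
import cv2,numpy as np
s=r.read_state();print(s)
for n in("scene","side","wrist"):
    c=r.capture(n);cv2.imwrite(f"pics/{n}0.png",c["img"][:,:,::-1]);np.savez(f"{n}0.npz",**c)
E
```

```text
{'t': 0.0, 'joints': array([-1.37841910e+00,  3.13440987e-01,  1.49840414e+00, -2.49689813e-05,
        1.33098984e+00, -2.23382335e-01]), 'joint_vel': array([-5.45719335e-04,  5.21319108e-04,  1.45241121e-03,  3.81324151e-04,
        6.03549646e-06,  3.63351499e-05]), 'tau': array([ 9.24782034e-04, -4.02208865e+01, -2.52274650e+01,  6.94403937e-02,
        3.52906587e-02, -1.01389760e-04]), 'tcp_pos': array([ 0.21198974, -0.48006334,  0.25517806]), 'ee_rot': array([ 8.37821520e-01, -5.45943875e-01, -4.41069762e-04, -4.37541622e-04]), 'contact_force': array([-1.05876377, -0.45238504,  0.11451159]), 'wrist_torque': array([ 0.01317972, -0.02395111,  0.00466588]), 'grip_width': 0.9987175478425068}
```

View pics/scene0.png

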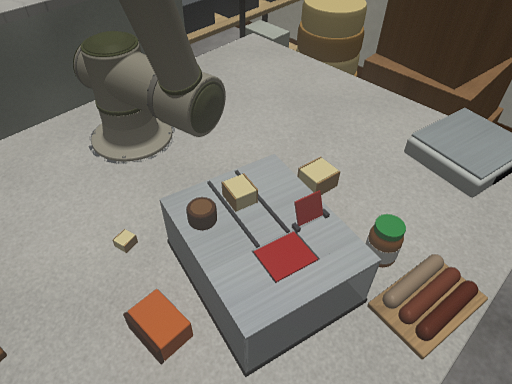

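View pics/side0.png

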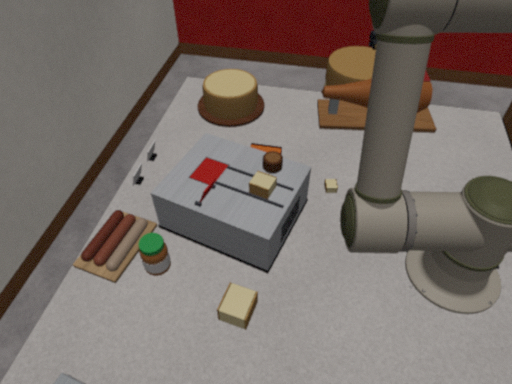

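View pics/wrist0.png

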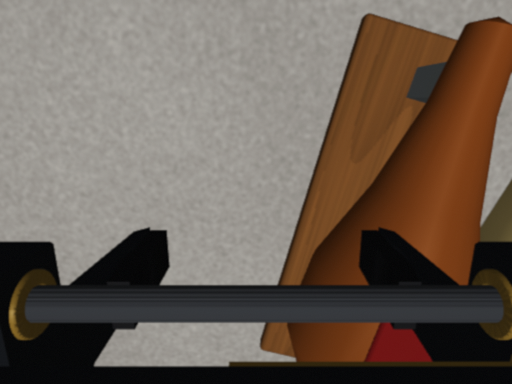

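Scene picture: the look-alikes are the pale block in the lane (240,191), the larger one on the table (319,175) and the tiny one (125,240). By size and place I choose the lane one. Dark cheese is at (202,213), tab (309,208), flap (286,256), jar (387,238) and orange block (158,323). The side view agrees, with the lane cheese at (262,185). Next I'll measure.

```bash
cat > h.py <<'E'
import numpy as np,cv2
def world(c):
    d=c["depth"];K=c["K"];v,u=np.mgrid[:d.shape[0],:d.shape[1]]
    P=np.stack([(u-K[0,2])/K[0,0]*d,(v-K[1,2])/K[1,1]*d,d],-1)
    Ti=np.linalg.inv(c["view"]);W=P@Ti[:3,:3].T+Ti[:3,3];W[d==0]=np.nan;return W
def rect(P): 
    (c,s,a)=cv2.minAreaRect((P*1000).astype(np.float32));return np.round(c,1),np.round(s,1),round(a,2)
E
python3 - <<'E'
from h import *
for n in("scene","side"):
    c=dict(np.load(n+"0.npz"));W=world(c);I=c["img"].astype(int)
    hsv=cv2.cvtColor(c["img"],cv2.COLOR_RGB2HSV).astype(int);H,S,V=[hsv[...,i] for i in range(3)]
    z=W[...,2];reg=(W[...,0]>.2)&(W[...,0]<.9)&(abs(W[...,1])<.45)
    red=((H<6)|(H>174))&(S>150)&reg
    pl=red&(abs(z-.14)<.006); print(n,"plate",pl.sum(),rect(W[pl][:,:2]),W[pl][:,2].mean())
    tb=red&(z>.15); print("tab",tb.sum(),rect(W[tb][:,:2]),z[tb].min(),z[tb].max(), W[tb][:,:2][z[tb]>z[tb].max()-.006].mean(0))
    dk=reg&(abs(z-.14)<.005)
    m,l,st,ce=cv2.connectedComponentsWithStats(dk.astype(np.uint8));k=1+st[1:,4].argmax();print("deck",rect(W[l==k][:,:2]))
    yel=(H>18)&(H<32)&(S>60)&reg&(z>.005)
    m,l,st,ce=cv2.connectedComponentsWithStats(yel.astype(np.uint8))
    for k in range(1,m):
        if st[k,4]>40:
            q=W[l==k];t=q[q[:,2]>np.nanmax(q[:,2])-.004];print("yel",ce[k].round(),st[k,4],rect(t[:,:2]),q[:,2].max().round(4))
    dark=reg&(z>.17)&(z<.185)&(V<130)&~red&~yel
    m,l,st,ce=cv2.connectedComponentsWithStats(dark.astype(np.uint8))
    for k in range(1,m):
        if st[k,4]>40: print("dark",ce[k].round(),rect(W[l==k][:,:2]))
    g=(H>50)&(H<80)&(S>120)&reg; print("jarlid",rect(W[g][:,:2]),z[g].max())
    im=c["img"][120:300,150:400] if n=="scene" else c["img"][130:260,140:320]
    cv2.imwrite(f"pics/{n}crop.png",cv2.resize(im,None,fx=3,fy=3,interpolation=2)[:,:,::-1])
E
```

```text
scene plate 1681 (array([655.7, -57.4]), array([156. ,  73.4]), 77.12) 0.14014336835867214
tab 26 (array([615.7,   4. ]), array([56.9, 12.2]), 64.83) 0.1596636497808771 0.19390720308903742 [0.61470184 0.00216396]
deck (array([577.1, -72. ]), array([272.2, 333.3]), 75.81)
yel [318. 170.] 533 (array([500.8, 212.6]), array([73. , 63.5]), 81.95) 0.055
yel [240. 186.] 469 (array([496.8, -53. ]), array([44.2, 52.4]), 75.22) 0.179
yel [124. 237.] 196 (array([ 322.4, -231.2]), array([31.8, 34.6]), 13.12) 0.0279
dark [193. 122.] (array([270.6,  25.5]), array([163.4,  79. ]), 63.66)
dark [233. 194.] (array([496.9, -75.7]), array([55.3, 21.7]), 11.1)
dark [308. 204.] (array([620.3,   1.2]), array([56.6,  8.8]), 76.01)
dark [201. 208.] (array([ 487.5, -140. ]), array([51.5, 52.3]), 11.74)
jarlid (array([731.4, 133.8]), array([55.9, 54.7]), 29.52) 0.10350345160559127
side plate 528 (array([651.4, -89.3]), array([86.3, 68.5]), 74.54) 0.13972790000173227
tab 78 (array([484.3, -66.2]), array([337.4,  98.7]), 18.68) 0.15679179265770127 0.5964193786136849 [ 0.32537315 -0.07649263]
deck (array([580.8, 
[... 177 characters left out ...]
69.85) 0.5776
yel [264. 181.] 342 (array([497.1, -48.9]), array([47.3, 53.4]), 73.84) 0.1797
yel [331. 185.] 123 (array([ 323.6, -224. ]), array([33.8, 33. ]), 15.31) 0.0282
yel [348. 204.] 42 (array([288.1,  55.7]), array([ 0.6, 17. ]), 9.68) 0.2611
yel [349. 217.] 86 (array([283.5,  74.7]), array([4.4, 0. ]), 95.37) 0.2564
yel [348. 230.] 53 (array([278. , 105.4]), array([0.3, 6.2]), 22.89) 0.2388
yel [236. 305.] 998 (array([499.6, 217.1]), array([71.3, 65.3]), 83.22) 0.0555
dark [272. 158.] (array([ 488.4, -135.2]), array([51.3, 51.7]), 52.65)
dark [366. 251.] (array([239.5, 113.9]), array([77.4, 15.2]), 0.74)
jarlid (array([820.6, -37.7]), array([ 56. , 451.7]), 27.1) 0.10326620940349596
```

The crop check can share a call with a look at the hinge-bracket heights.

```bash
cat >> h.py <<'E'
O=np.array([.6129,-.0806]);TH=np.deg2rad(-14.17);R=np.array([[np.cos(TH),-np.sin(TH)],[np.sin(TH),np.cos(TH)]])
def box(W): 
    B=W.copy();B[...,:2]=(W[...,:2]-O)@R;return B
def fingers(state,d=.105):
    from scipy.spatial.transform import Rotation as Q
    M=Q.from_quat(state["ee_rot"]).as_matrix();p=state["tcp_pos"]
    for s in(1,-1):print("finger",s,(box((p+M[:,2]*.017+s*d/2*M[:,0])[None])[0]*1000).round(1))
def rel(state,xy,phi,z):
    """tool shift/turn to put TCP at box xy, tool x at box angle phi deg, TCP height z"""
    from scipy.spatial.transform import Rotation as Q
    M=Q.from_quat(state["ee_rot"]);t=np.r_[O+R@np.array(xy),z]
    a=TH+np.deg2rad(phi);T=Q.from_matrix(np.c_[[np.cos(a),np.sin(a),0],[np.sin(a),-np.cos(a),0],[0,0,-1]])
    return M.inv().apply(t-state["tcp_pos"]).round(4),(M.inv()*T).as_rotvec().round(3)
E
python3 - <<'E'
from h import *
from cell import r
for n in("scene","side"):
    c=dict(np.load(n+"0.npz"));B=box(world(c))*1000
    m=(abs(B[...,0])<45)&(B[...,1]>38)&(B[...,1]<130)&(B[...,2]>142)&(B[...,2]<200)
    q=B[m];print(n)
    for y in range(40,125,6):
        k=q[(q[:,1]>=y)&(q[:,1]<y+6)]
        if len(k):print(y,len(k),k[:,0].min().round(),k[:,0].max().round(),k[:,2].max().round())
s=r.read_state();print(rel(s,[-.126,.0365],38,.24),s["tcp_pos"])
E
```

```text
scene
40 25 -39.0 7.0 150.0
46 26 -24.0 8.0 151.0
52 83 -21.0 42.0 193.0
58 81 -37.0 34.0 192.0
64 73 -22.0 44.0 193.0
70 73 -23.0 37.0 193.0
76 72 -22.0 44.0 193.0
82 68 -22.0 -1.0 194.0
88 71 -21.0 24.0 193.0
94 70 -22.0 20.0 193.0
100 75 -22.0 16.0 193.0
106 62 -23.0 30.0 193.0
112 24 -8.0 41.0 150.0
118 8 -9.0 43.0 150.0
124 5 11.0 39.0 143.0
side
40 4 -28.0 32.0 143.0
46 8 -35.0 32.0 151.0
52 11 -43.0 30.0 192.0
58 14 -19.0 41.0 193.0
64 13 -41.0 -6.0 191.0
70 11 -19.0 -4.0 193.0
76 12 -22.0 28.0 195.0
82 14 -37.0 33.0 193.0
88 16 -32.0 41.0 193.0
94 18 -20.0 32.0 193.0
100 9 -45.0 5.0 192.0
106 28 -40.0 0.0 193.0
112 21 -17.0 34.0 193.0
118 19 -8.0 36.0 151.0
124 3 -33.0 31.0 143.0
(array([-0.3098, -0.4513,  0.0157]), array([-1.000e-03,  1.000e-03, -1.571e+00])) [ 0.2120259  -0.48010831  0.25532271]
```

View pics/scenecrop.png

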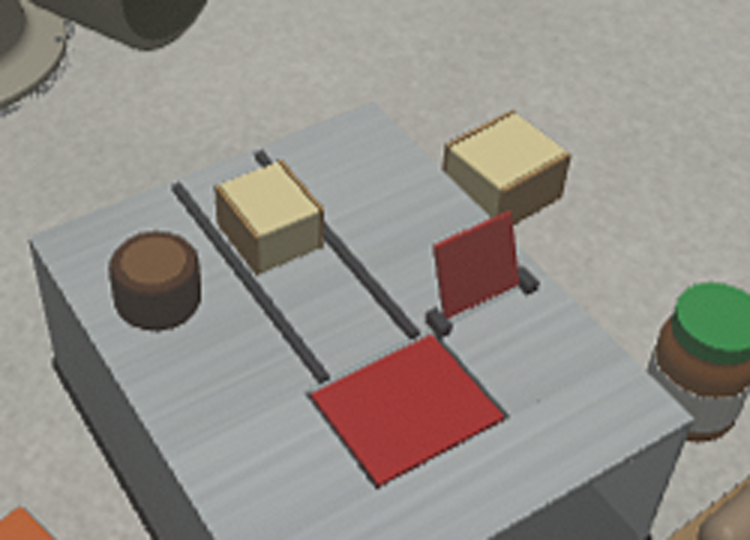

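The crop confirms the chosen cheese: tan rind on two sides, lying in the lane at crop (270,215). The tab is at (478,265), with hinge knuckles either side, about 10 mm high. Moving above the start of the push.

```bash
python3 -m crank '[{"tx":-0.31,"ty":-0.451,"rz":-1.571,"claw":1},{"tx":-0.31,"ty":-0.451,"rz":-1.571,"claw":1},{"tx":-0.31,"ty":-0.451,"rz":-1.571,"claw":1},{"tx":-0.31,"ty":-0.451,"rz":-1.571,"claw":1},{"tx":-0.31,"ty":-0.451,"rz":-1.571,"claw":1},{"tx":-0.31,"ty":-0.451,"rz":-1.571,"claw":1},{"tx":-0.31,"ty":-0.451,"rz":-1.571,"claw":1},{"tx":-0.31,"ty":-0.451,"rz":-1.571,"claw":1},{"tx":-0.31,"ty":-0.451,"rz":-1.571,"claw":1},{"tx":-0.31,"ty":-0.451,"rz":-1.571,"claw":1},{"tx":-0.31,"ty":-0.451,"rz":-1.571,"claw":1},{"tx":-0.31,"ty":-0.451,"rz":-1.571,"claw":1},{"tx":-0.31,"ty":-0.451,"rz":-1.571,"claw":1},{"tx":-0.31,"ty":-0.451,"rz":-1.571,"claw":1},{"tx":-0.31,"ty":-0.451,"rz":-1.571,"claw":1},{"tx":-0.31,"ty":-0.451,"rz":-1.571,"claw":1}]'
python3 - <<'E'
from h import *
from cell import r
s=r.read_state();fingers(s);print(rel(s,[-.126,.0365],38,.169),s["tcp_pos"],s["t"])
for n in("scene","side","wrist"):
    c=r.capture(n);cv2.imwrite(f"pics/{n}1.png",c["img"][:,:,::-1]);np.savez(f"{n}1.npz",**c)
E
```

```text
finger 1 [-258.6 -526.8  238.3]
finger -1 [-323.2 -444.1  238.4]
(array([-0.3098, -0.4513,  0.0867]), array([-1.000e-03,  1.000e-03, -1.571e+00])) [ 0.2120259  -0.48010831  0.25532271] 0.15invalid input at $[0]: expected keys rx, ry, rz, tx, ty, tz, claw
```

```bash
python3 -m crank '[{"rx":0,"ry":0,"rz":-1.571,"tx":-0.31,"ty":-0.451,"tz":0,"claw":1},{"rx":0,"ry":0,"rz":-1.571,"tx":-0.31,"ty":-0.451,"tz":0,"claw":1},{"rx":0,"ry":0,"rz":-1.571,"tx":-0.31,"ty":-0.451,"tz":0,"claw":1},{"rx":0,"ry":0,"rz":-1.571,"tx":-0.31,"ty":-0.451,"tz":0,"claw":1},{"rx":0,"ry":0,"rz":-1.571,"tx":-0.31,"ty":-0.451,"tz":0,"claw":1},{"rx":0,"ry":0,"rz":-1.571,"tx":-0.31,"ty":-0.451,"tz":0,"claw":1},{"rx":0,"ry":0,"rz":-1.571,"tx":-0.31,"ty":-0.451,"tz":0,"claw":1},{"rx":0,"ry":0,"rz":-1.571,"tx":-0.31,"ty":-0.451,"tz":0,"claw":1},{"rx":0,"ry":0,"rz":-1.571,"tx":-0.31,"ty":-0.451,"tz":0,"claw":1},{"rx":0,"ry":0,"rz":-1.571,"tx":-0.31,"ty":-0.451,"tz":0,"claw":1},{"rx":0,"ry":0,"rz":-1.571,"tx":-0.31,"ty":-0.451,"tz":0,"claw":1},{"rx":0,"ry":0,"rz":-1.571,"tx":-0.31,"ty":-0.451,"tz":0,"claw":1},{"rx":0,"ry":0,"rz":-1.571,"tx":-0.31,"ty":-0.451,"tz":0,"claw":1},{"rx":0,"ry":0,"rz":-1.571,"tx":-0.31,"ty":-0.451,"tz":0,"claw":1}]'
python3 - <<'E'
from h import *
from cell import r
s=r.read_state();fingers(s);print(rel(s,[-.126,.0365],38,.169),s["tcp_pos"],s["t"])
for n in("scene","side","wrist"):
    c=r.capture(n);cv2.imwrite(f"pics/{n}1.png",c["img"][:,:,::-1]);np.savez(f"{n}1.npz",**c)
E
```

```text
t: 1.7
tcp_pos: [0.499, -0.0154, 0.2557]
ee_rot: [0.979, 0.206, -0.0, 0.0]
contact_force: [0.3, 0.8, 0.4]
grip_width: 0.998
finger 1 [-85.   67.6 238.7]
finger -1 [-167.8    3.1  238.7]
(array([ 0.001 , -0.0007,  0.0867]), array([ 0.   ,  0.   , -0.002])) [ 0.49901294 -0.01540573  0.25568301] 1.7
```

View pics/wrist1.png

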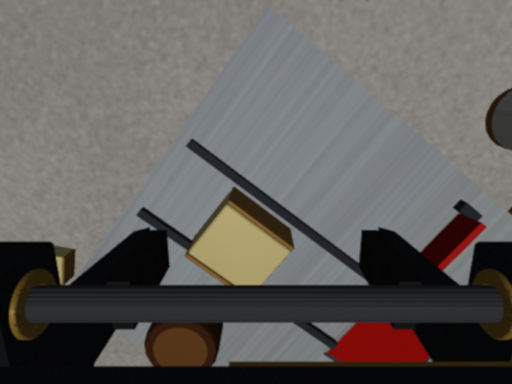

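View pics/scene1.png

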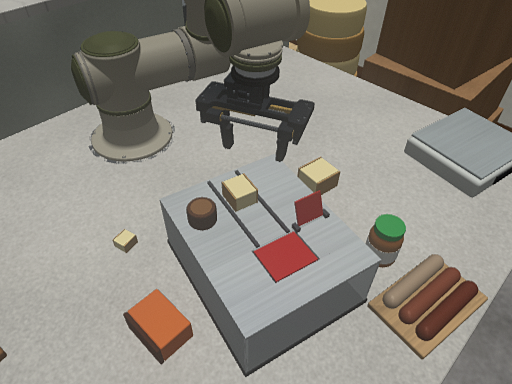

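View pics/side1.png

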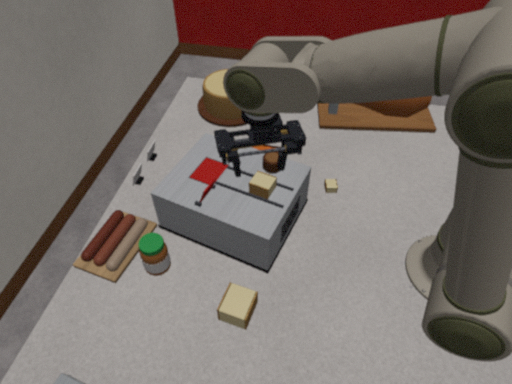

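Wrist picture: cheese at (240,245), the left finger behind it and the right finger left of the rail. Scene shows the fingertips at (228,145) and (281,157). I'll measure the tip outlines before descending.

Run:
```python
from h import *
for n in("scene","side"):
    B=box(world(dict(np.load(n+"1.npz"))))*1000
    for z0,z1 in((236,246),(246,256),(270,285)):
        m=(B[...,2]>z0)&(B[...,2]<z1)&(B[...,0]>-220)&(B[...,0]<0)&(abs(B[...,1]-40)<110)
        k,l,st,ce=cv2.connectedComponentsWithStats(m.astype(np.uint8))
        for i in range(1,k):
            if st[i,4]>15:
                q=B[l==i];print(n,z0,ce[i].round(),st[i,4],q[:,:2].min(0).round(),q[:,:2].max(0).round(),q[:,2].min().round())
```

```text
scene 236 [228. 145.] 35 [-168.   -8.] [-157.   14.] 236.0
scene 236 [279. 159.] 23 [-86.  54.] [-77.  66.] 239.0
scene 246 [228. 141.] 50 [-169.   -9.] [-157.   15.] 247.0
scene 246 [280. 155.] 41 [-88.  55.] [-75.  73.] 247.0
scene 270 [227. 129.] 104 [-174.  -11.] [-157.   14.] 270.0
scene 270 [281. 144.] 73 [-88.  54.] [-73.  79.] 270.0
side 236 [280. 169.] 18 [-177.    6.] [-158.   17.] 239.0
side 246 [280. 166.] 29 [-176.    3.] [-156.   16.] 246.0
side 246 [237. 173.] 17 [-95.  70.] [-83.  79.] 248.0
side 270 [282. 156.] 60 [-179.   -0.] [-157.   16.] 270.0
side 270 [236. 164.] 42 [-96.  61.] [-76.  82.] 271.0
```

```bash
python3 -m crank '[{"rx":0,"ry":0,"rz":0,"tx":0.001,"ty":0,"tz":0.04,"claw":1},{"rx":0,"ry":0,"rz":0,"tx":0.001,"ty":0,"tz":0.07,"claw":1},{"rx":0,"ry":0,"rz":0,"tx":0.001,"ty":0,"tz":0.086,"claw":1},{"rx":0,"ry":0,"rz":0,"tx":0.001,"ty":0,"tz":0.086,"claw":1},{"rx":0,"ry":0,"rz":0,"tx":0.001,"ty":0,"tz":0.086,"claw":1}]'
python3 - <<'E'
from h import *
from cell import r
s=r.read_state();fingers(s);print(s["contact_force"])
# phase 1: tool dir for box +x at this pose
c38=np.deg2rad(38)
for d in(.02,.06,.09,.11,.12,.125,.13): print(d,rel(s,[-.126+d,.0365],38,.1685))
# phase 2
for ax,ay,by in((.044,.07,.004),(.05,.08,.003),(.052,.086,.002),(.054,.092,.0),(.055,.097,.0)):
    ph=np.arcsin((ay-by)/.105);bx=ax-.105*np.cos(ph);print(ax,ay,round(bx,4),np.rad2deg(ph).round(1),rel(s,[(ax+bx)/2,(ay+by)/2],np.rad2deg(ph),.1685))
E
```

```text
t: 2.35
tcp_pos: [0.5005, -0.0147, 0.1705]
ee_rot: [0.979, 0.206, 0.0, 0.0]
contact_force: [-0.4, -0.2, 0.2]
grip_width: 0.998
finger 1 [-83.7  68.6 153.5]
finger -1 [-166.5    4.1  153.5]
[-0.41775383 -0.16033268  0.16446426]
0.02 (array([0.0151, 0.0116, 0.002 ]), array([ 0.   , -0.001, -0.001]))
0.06 (array([0.0467, 0.0362, 0.002 ]), array([ 0.   , -0.001, -0.001]))
0.09 (array([0.0703, 0.0547, 0.0021]), array([ 0.   , -0.001, -0.001]))
0.11 (array([0.0861, 0.067 , 0.0021]), array([ 0.   , -0.001, -0.001]))
0.12 (array([0.094 , 0.0731, 0.0021]), array([ 0.   , -0.001, -0.001]))
0.125 (array([0.0979, 0.0762, 0.0021]), array([ 0.   , -0.001, -0.001]))
0.13 (array([0.1019, 0.0793, 0.0021]), array([ 0.   , -0.001, -0.001]))
0.044 0.07 -0.0377 38.9 (array([0.1015, 0.0784, 0.0021]), array([ 0.001, -0.001, -0.017]))
0.05 0.08 -0.0214 47.2 (array([0.1131, 0.0817, 0.0021]), array([ 0.001, -0.001, -0.161]))
0.052 0.086 -0.011 53.1 (array([0.1195, 0.0835, 0.0021]), array([ 0.001, -0.001, -0.265]))
0.054 0.092 0.0034 61.2 (array([0.1272, 0.087 , 0.0021]), array([ 0.001, -0.001, -0.406]))
0.055 0.097 0.0148 67.5 (array([0.1336, 0.0888, 0.0021]), array([ 0.001, -0.   , -0.516]))
```

```bash
python3 -m crank '[{"rx":0,"ry":0,"rz":0,"tx":0.008,"ty":0.006,"tz":0.001,"claw":1},{"rx":0,"ry":0,"rz":0,"tx":0.016,"ty":0.012,"tz":0.001,"claw":1},{"rx":0,"ry":0,"rz":0,"tx":0.024,"ty":0.018,"tz":0.001,"claw":1},{"rx":0,"ry":0,"rz":0,"tx":0.032,"ty":0.0245,"tz":0.001,"claw":1},{"rx":0,"ry":0,"rz":0,"tx":0.04,"ty":0.031,"tz":0.001,"claw":1},{"rx":0,"ry":0,"rz":0,"tx":0.048,"ty":0.037,"tz":0.001,"claw":1},{"rx":0,"ry":0,"rz":0,"tx":0.056,"ty":0.0435,"tz":0.001,"claw":1},{"rx":0,"ry":0,"rz":0,"tx":0.063,"ty":0.049,"tz":0.001,"claw":1},{"rx":0,"ry":0,"rz":0,"tx":0.07,"ty":0.054,"tz":0.001,"claw":1},{"rx":0,"ry":0,"rz":0,"tx":0.078,"ty":0.06,"tz":0.001,"claw":1},{"rx":0,"ry":0,"rz":0,"tx":0.085,"ty":0.066,"tz":0.001,"claw":1},{"rx":0,"ry":0,"rz":0,"tx":0.085,"ty":0.066,"tz":0.001,"claw":1},{"rx":0,"ry":0,"rz":0,"tx":0.085,"ty":0.066,"tz":0.001,"claw":1}]'
python3 - <<'E'
from h import *
from cell import r
s=r.read_state();fingers(s);print(s["contact_force"])
for n in("scene","side"):
    c=r.capture(n);cv2.imwrite(f"pics/{n}2.png",c["img"][:,:,::-1]);np.savez(f"{n}2.npz",**c)
a=cv2.imread("pics/scene2.png")[100:300,150:400];b=cv2.imread("pics/side2.png")[90:290,120:370]
cv2.imwrite("pics/two2.png",cv2.resize(np.vstack([a,b]),None,fx=1.5,fy=1.5,interpolation=2)) if 0 else cv2.imwrite("pics/two2.png",cv2.resize(np.hstack([a,b]),None,fx=1.6,fy=1.6,interpolation=2))
E
```

```text
t: 3.65
tcp_pos: [0.6049, -0.0399, 0.1692]
ee_rot: [0.978, 0.207, -0.001, -0.0]
contact_force: [-7.4, 2.6, 5.6]
grip_width: 0.998
finger 1 [ 23.6  69.9 152.1]
finger -1 [-59.    5.1 152.2]
[-7.42852507  2.63652227  5.61681659]
```

View pics/two2.png

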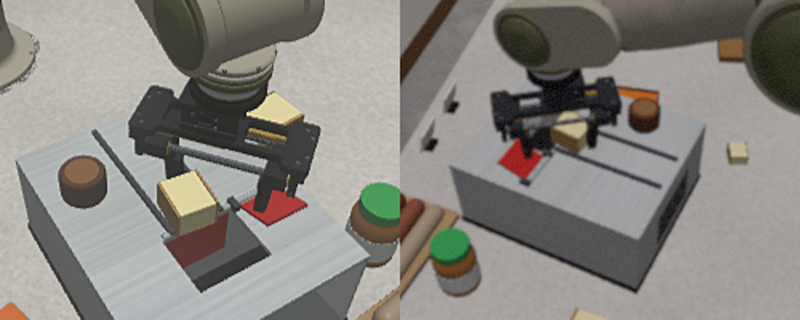

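The combined picture shows the tab laid down under the left finger at (275,205) and the flap hanging into the open mouth at (200,240). The cheese at (188,205) is still on the deck, with its front at the edge, and nothing else has moved. Next is the combined push and turn.

Run:
```python
from h import *
from cell import r
s=r.read_state()
for ax,ay,by in((.036,.071,.004),(.045,.074,.004),(.049,.079,.003),(.051,.083,.003),(.052,.087,.002),(.053,.0905,.001),(.054,.094,0),(.055,.097,0),(.055,.099,0)):
    ph=np.arcsin((ay-by)/.105);bx=ax-.105*np.cos(ph);t,w=rel(s,[(ax+bx)/2,(ay+by)/2],np.rad2deg(ph),.169);print(ax,ay,round(bx,4),np.rad2deg(ph).round(1),t,w)
```

```text
0.036 0.071 -0.0448 39.6 [0.0105 0.0082 0.0003] [-0.001  0.001 -0.028]
0.045 0.074 -0.0333 41.8 [0.0195 0.0133 0.0003] [-0.001  0.001 -0.066]
0.049 0.079 -0.0234 46.4 [0.0262 0.016  0.0003] [-0.001  0.001 -0.145]
0.051 0.083 -0.017 49.6 [0.0307 0.0171 0.0003] [-0.001  0.001 -0.202]
0.052 0.087 -0.0096 54.0 [0.0349 0.0184 0.0002] [-0.001  0.001 -0.279]
0.053 0.0905 -0.0019 58.5 [0.0392 0.0202 0.0002] [-0.001  0.001 -0.356]
0.054 0.094 0.0072 63.5 [0.0439 0.0223 0.0002] [-0.001  0.001 -0.445]
0.055 0.097 0.0148 67.5 [0.0482 0.0238 0.0002] [-0.001  0.001 -0.514]
0.055 0.099 0.02 70.5 [0.0509 0.0246 0.0002] [-0.001  0.001 -0.567]
```

```bash
python3 -m crank '[{"rx":0,"ry":0,"rz":-0.028,"tx":0.0105,"ty":0.008,"tz":0,"claw":1},{"rx":0,"ry":0,"rz":-0.066,"tx":0.0195,"ty":0.0133,"tz":0,"claw":1},{"rx":0,"ry":0,"rz":-0.145,"tx":0.026,"ty":0.016,"tz":0,"claw":1},{"rx":0,"ry":0,"rz":-0.2,"tx":0.0305,"ty":0.017,"tz":0,"claw":1},{"rx":0,"ry":0,"rz":-0.28,"tx":0.035,"ty":0.0185,"tz":0,"claw":1},{"rx":0,"ry":0,"rz":-0.356,"tx":0.039,"ty":0.02,"tz":0,"claw":1},{"rx":0,"ry":0,"rz":-0.445,"tx":0.044,"ty":0.0223,"tz":0,"claw":1},{"rx":0,"ry":0,"rz":-0.445,"tx":0.044,"ty":0.0223,"tz":0,"claw":1},{"rx":0,"ry":0,"rz":-0.445,"tx":0.044,"ty":0.0223,"tz":0,"claw":1}]'
python3 - <<'E'
from h import *
from cell import r
s=r.read_state();fingers(s);print(s["contact_force"])
for n in("scene","side"):
    c=r.capture(n);cv2.imwrite(f"pics/{n}3.png",c["img"][:,:,::-1]);np.savez(f"{n}3.npz",**c)
a=cv2.imread("pics/scene3.png")[100:300,150:400];b=cv2.imread("pics/side3.png")[90:290,120:370]
cv2.imwrite("pics/two3.png",cv2.resize(np.hstack([a,b]),None,fx=1.6,fy=1.6,interpolation=2))
E
```

```text
t: 4.65
tcp_pos: [0.6551, -0.0434, 0.1697]
ee_rot: [0.909, 0.417, 0.001, 0.001]
contact_force: [-2.5, -1.6, 5.3]
grip_width: 1.003
finger 1 [ 55.3  93.4 152.7]
finger -1 [  8.4  -0.6 152.7]
[-2.48571929 -1.59133319  5.26938333]
```

View pics/two3.png

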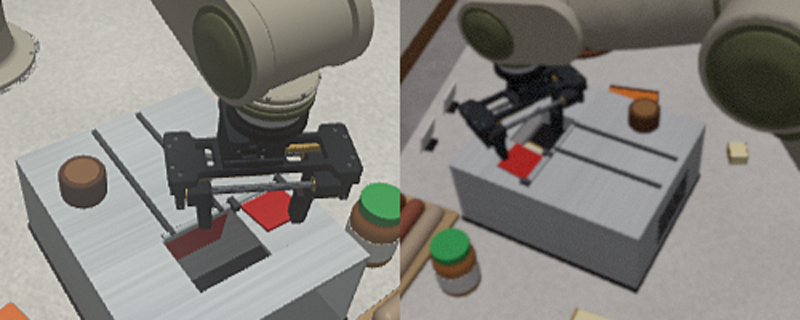

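The scene shows the mouth at (215,250) with no cheese on the deck and the tab still held. The side view has a pale patch at (535,148) in the mouth. I'll measure its height.

Run:
```python
from h import *
for n in("scene","side"):
    c=dict(np.load(n+"3.npz"));B=box(world(c))*1000;h=cv2.cvtColor(c["img"],cv2.COLOR_RGB2HSV).astype(int)
    m=(B[...,0]>-60)&(B[...,0]<128)&(abs(B[...,1])<60)&(h[...,0]>15)&(h[...,0]<35)&(h[...,1]>50)
    print(n,m.sum()); 
    if m.sum():print(np.c_[B[m].min(0),np.median(B[m],0),B[m].max(0)].round(), np.argwhere(m).mean(0))
```

```text
scene 462
[[-48.  45.  70.]
 [-36. -16.  59.]
 [140. 423. 440.]] [139.09090909 298.1038961 ]
side 64
[[-21.  16. 107.]
 [-44. -14.  58.]
 [ 40. 234. 449.]] [157.4375   211.734375]
```

The pale points reach down to z = 40 mm, which matches the cheese's top when it lies on the floor (6 + 36). Lifting clear.

```bash
python3 -m crank '[{"rx":0,"ry":0,"rz":0,"tx":0,"ty":0,"tz":-0.015,"claw":1},{"rx":0,"ry":0,"rz":0,"tx":0,"ty":0,"tz":-0.03,"claw":1},{"rx":0,"ry":0,"rz":0,"tx":0,"ty":0,"tz":-0.05,"claw":1},{"rx":0,"ry":0,"rz":0,"tx":0,"ty":0,"tz":-0.08,"claw":1},{"rx":0,"ry":0,"rz":0,"tx":0,"ty":0,"tz":-0.12,"claw":1},{"rx":0,"ry":0,"rz":0,"tx":0,"ty":0,"tz":-0.16,"claw":1},{"rx":0,"ry":0,"rz":0,"tx":0,"ty":0,"tz":-0.16,"claw":1},{"rx":0,"ry":0,"rz":0,"tx":0,"ty":0,"tz":-0.16,"claw":1},{"rx":0,"ry":0,"rz":0,"tx":0,"ty":0,"tz":-0.16,"claw":1},{"rx":0,"ry":0,"rz":0,"tx":0,"ty":0,"tz":-0.16,"claw":1}]'
python3 - <<'E'
from h import *
from cell import r
s=r.read_state();fingers(s);print(s["contact_force"])
for n in("scene","side"):
    c=r.capture(n);cv2.imwrite(f"pics/{n}4.png",c["img"][:,:,::-1]);np.savez(f"{n}4.npz",**c)
    B=box(world(c))*1000;h=cv2.cvtColor(c["img"],cv2.COLOR_RGB2HSV).astype(int)
    red=((h[...,0]<6)|(h[...,0]>174))&(h[...,1]>150)&(B[...,0]>-40)&(B[...,0]<100)&(abs(B[...,1]-30)<100)
    p=red&(B[...,1]<46)&(B[...,0]>10);t=red&(B[...,1]>54)&(B[...,2]>150)
    print(n,"plate z",np.percentile(B[p][:,2],[5,50,95]).round(1),"tab",t.sum(),B[t].max(0).round(),B[t].min(0).round())
    y=(h[...,0]>15)&(h[...,0]<35)&(h[...,1]>50)&(B[...,2]<135)&(B[...,0]>-60)&(B[...,0]<140)&(abs(B[...,1])<100);print("pale inside",y.sum())
a=cv2.imread("pics/scene4.png")[100:370,110:430];b=cv2.imread("pics/side4.png")[90:360,100:350]
cv2.imwrite("pics/two4.png",cv2.resize(np.hstack([a,b]),None,fx=1.4,fy=1.4,interpolation=2))
for n in("scene",):
  for k in "04":
    c=dict(np.load(n+k+".npz"));W=world(c)*1000;h=cv2.cvtColor(c["img"],cv2.COLOR_RGB2HSV).astype(int)
    g=(h[...,0]>50)&(h[...,0]<80)&(h[...,1]>120)&(W[...,0]>600)&(W[...,1]>50)
    o=(h[...,0]>4)&(h[...,0]<12)&(h[...,1]>190)&(W[...,2]<60)&(W[...,1]<-150)&(W[...,2]>40)
    B=box(W/1000)*1000
    d=(B[...,2]>170)&(B[...,2]<182)&(B[...,1]<-50)&(B[...,1]>-130)&(B[...,0]<-60)
    for m in(g,o,d):print(k,m.sum(),rect(W[m][:,:2]/1000)[0])
E
```

```text
t: 5.75
tcp_pos: [0.6539, -0.0428, 0.3271]
ee_rot: [0.909, 0.417, -0.001, -0.001]
contact_force: [0.0, 0.6, 0.1]
grip_width: 0.997
finger 1 [ 53.9  93.7 310.1]
finger -1 [ 7.100e+00 -3.000e-01  3.102e+02]
[0.04160859 0.55643128 0.08087999]
scene plate z [138.6 140.2 141.7] tab 30 [ -8. 110. 193.] [-21.  54. 161.]
pale inside 0
side plate z [137.7 139.7 142.1] tab 69 [ 40. 114. 475.] [-21.  57. 154.]
pale inside 0
0 500 [785.8 333.7]
0 0 [0. 0.]
0 749 [-68.4  -4.1]
4 500 [792.4 340.1]
4 0 [0. 0.]
4 729 [-66.   -3.7]
```

View pics/two4.png

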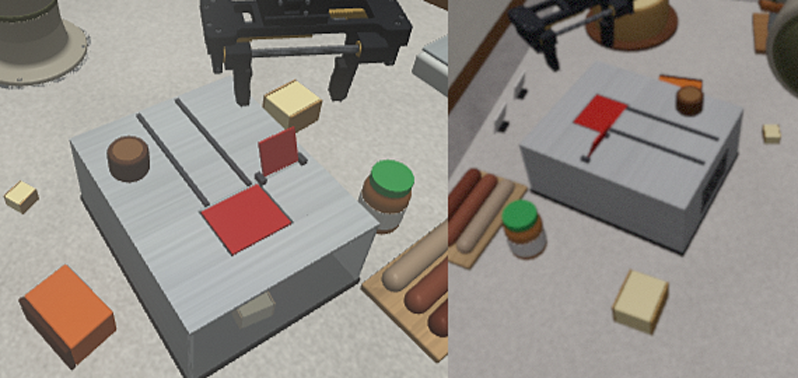

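The picture shows the cheese lying inside, seen through the clear wall at (255,308). The flap is flush at (245,220), the tab upright at (280,152) and the gripper above everything. My bystander numbers came from badly chosen masks, so I'll do a plain pixel comparison and then hand in.

Run:
```python
from h import *
from cell import r
a=cv2.imread("pics/scene0.png").astype(np.float32).mean(2);b=cv2.imread("pics/scene4.png").astype(np.float32).mean(2)
for n,(x0,y0,x1,y1) in dict(dark=(182,192,222,234),jar=(364,212,408,268),block=(118,284,198,362)).items():
    print(n,cv2.phaseCorrelate(a[y0:y1,x0:x1].copy(),b[y0:y1,x0:x1].copy()),abs(a-b)[y0:y1,x0:x1].mean())
r.job_done()
```

```text
dark ((0.00697422520331159, 0.4724873540258727), 0.9933906522062089) 14.700993
jar ((0.5308167274833586, -0.00492616822781855), 0.9948549797799853) 14.453597
block ((0.010260608717118203, 0.014369501820603148), 1.0179389825463294) 16.216291
the job is handed in; nothing more can be done
```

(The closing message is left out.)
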